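# Count three lens holders into the optics kit tray

## Task

Make up a student kit: lay exactly three of the four lens holders flat in the grey tray, side by side and straight along it, each with its lens at the blue end. Set them down with the hand, never drop them, and leave the fourth lens holder, the white screen and the multimeter where they lie.

Things in the scene. Friction and masses are not known exactly. Their poses are not given: they have to be found in the camera images.
- lens_1: One of four identical lens holders, lying flat: round black disc 60 mm across, 12 thick, pale blue glass in its middle, on a round aluminium stem 12 mm thick; 140 mm long in all, 0.12 kg. Origin: middle of its length, underside. x runs along the stem to the lens: disc at x = 8 to 68 mm, bare stem -72 to 8 mm, axis 6 mm up. It balances near x = 7 mm; grip the stem near the disc (x about -12 mm).
- lens_1_glass (a point): Centre of the disc of lens_1 (at x = +38 mm, 6 mm above its underside).
- lens_2: One of four identical lens holders, lying flat: round black disc 60 mm across, 12 thick, pale blue glass in its middle, on a round aluminium stem 12 mm thick; 140 mm long in all, 0.12 kg. Origin: middle of its length, underside. x runs along the stem to the lens: disc at x = 8 to 68 mm, bare stem -72 to 8 mm, axis 6 mm up. It balances near x = 7 mm; grip the stem near the disc (x about -12 mm).
- lens_2_glass (a point): Centre of the disc of lens_2 (at x = +38 mm, 6 mm above its underside).
- lens_3: One of four identical lens holders, lying flat: round black disc 60 mm across, 12 thick, pale blue glass in its middle, on a round aluminium stem 12 mm thick; 140 mm long in all, 0.12 kg. Origin: middle of its length, underside. x runs along the stem to the lens: disc at x = 8 to 68 mm, bare stem -72 to 8 mm, axis 6 mm up. It balances near x = 7 mm; grip the stem near the disc (x about -12 mm).
- lens_3_glass (a point): Centre of the disc of lens_3 (at x = +38 mm, 6 mm above its underside).
- lens_4: One of four identical lens holders, lying flat: round black disc 60 mm across, 12 thick, pale blue glass in its middle, on a round aluminium stem 12 mm thick; 140 mm long in all, 0.12 kg. Origin: middle of its length, underside. x runs along the stem to the lens: disc at x = 8 to 68 mm, bare stem -72 to 8 mm, axis 6 mm up. It balances near x = 7 mm; grip the stem near the disc (x about -12 mm).
- lens_4_glass (a point): Centre of the disc of lens_4 (at x = +38 mm, 6 mm above its underside).
- screen: Not a lens: a white square plate (60 x 60 x 12 mm) with a thin red cross, on an aluminium stem like those of the lens holders, 140 mm long, lying flat. Origin: middle of its length, on the underside; x points along the stem towards the plate. A bystander.
- tray: Shallow open grey kit tray, fixed to the bench: 180 mm (x) by 280 mm (y), walls 25 mm high and 5 mm thick, floor 5 mm thick; the inside is 170 x 270 mm. No dividers. Origin: centre of its underside on the bench; the wall at its +x end, 280 mm long, is blue, with a blue band on the floor beside it. Lens holders lie along x, side by side across y.
- meter: Blue hand-held multimeter lying on its back, 150 (x) x 75 (y) x 41 mm high (0.4 kg). Origin: centre of its underside. A bystander.
Things that resemble listed ones, but are neither listed nor needed, are in the scene too. What is shaped like the lens_4 but green or orange is not meant.

How it is judged:
By the outcome, as a careful person would: the job done as asked, in the order asked, and still so for the second after the job is handed in, with the robot touching nothing.
It also fails if it takes over 72 s, if anything falls off the work surface, if the arm or the gripper's body presses on something with over 40 N, if the wrist force passes 120 N, or if a joint passes its speed limit or range.

## Robot

A 7-joint arm with a two-finger parallel gripper is mounted at the origin on the work surface. World frame = base frame: x ahead of the robot, y to its left, z up, the work surface at z = 0. Lengths are in mm, angles in rad, forces in N, time in s.
With the tool pointing down it reaches from about 425 to 950 mm from the base axis. Payload 4.7 kg.
Tool frame: the origin (TCP) lies at the very end of the fingers, on their centre line; the grasp point (between the pads) lies 19 mm behind it (hold_point_z is the distance from the TCP to the grasp point, in mm); z points along the fingers, y is the line along which they close (so a half turn about z gives the same grasp; the last joint's range is limited). The gripper opens to 85 mm and grips with 20 to 120 N. Pads are 22 mm wide; open, the fingers measure 114 mm over their backs; the gripper's body (76 mm by 85 mm) begins 54 mm behind the grasp point. The pads swing forward as they close: fully open they stand 13 mm farther back than shut.
Start: joints at [-1.293, 0.469, -0.049, 1.532, 0.024, 1.141, -0.082], TCP at [203.816, 643.512, 231.335] pointing down, gripper open.
Joint ranges: [-2.59, 2.59], [-0.33, 1.99], [-1.39, 1.29], [0.1, 2.45], [-1.04, 4.18], [0.21, 1.99], [-2.66, 2.66]. Speed limits (rad/s): [2.57, 2.57, 3.14, 3.14, 3.14, 3.14, 3.14].

## Interface

Orientations are given as [roll, pitch, yaw] about the fixed x, y, z axes, in that order (R = Rz(yaw) Ry(pitch) Rx(roll)).
In Python, from rig import * gives the robot as it stands.
- The arm moves only by the tool apply_moves, never from a script. Its argument "plan" is a list of rows, each a list of 3 entries, a list of its own where there are three numbers: the turn, a rotation vector about the tool's x, y, z in degrees, then the shift along the tool's x, y, z in m, then the finger opening in m, from 0 to 0.0854. In form: [[[ax, ay, az], [x, y, z], hand], ...]. A call has 1 to 20 rows; each row shifts and turns the commanded pose from where the row before left it, along the tool's axes as they then stand; what a row does not reach is not made up. A row lasts 1/8 s, in which the tool goes at most 62.5 mm and 10.7 degrees, less where a joint would pass 70% of its speed; a pose out of reach is approached as far as the arm can. A call with a gripper value outside its range is refused whole. The fingers move at their own pace and stop on an object; "newtons" is the grip in N (left out, the last holds). Time passes only in rows, so rows that do not move let the fingers close. It gives the time, the measured TCP pose, the force, the opening and the grip force at its end, in the units of the state.
- sense(): the state, without advancing time (a new reading comes with each control period).
- camera(name): name is "scene" or "top"; returns the picture (384x512x3 uint8, red, green, blue); there is no depth.
- camera_info(name): a dict with "vertical_fov" (degrees; the focal length in pixels is half the picture's height over the tangent of half this angle, whatever the lens; pixels are square), "cx", "cy" (the principal point, pixels), "world_from_camera" (4x4, takes a point from camera to world coordinates). Camera axes: x right, y down, z forward; pixel columns grow to the right and rows downward; lengths in mm; the calibration is good to about 2 mm. A picture is of the moment at which its call begins. camera_info takes no time and is no camera call.
- finish_job(): hands the job in; it is judged then, once.
The state is a dict: "time_s": time; "qpos": joint angles; "joint_vel": joint speeds; "joint_efforts": joint torques, N m; "eef_pos": TCP position; "tool_rot": TCP orientation; "wrist_force": force on the tool from outside, world axes, zero at the start; "ft_torque": the same for the moment, N m; "width": finger opening in mm; "gripper_force": force on a finger pad.
Only numpy, scipy, OpenCV 4.12 (cv2) and the standard library are available. Lean on these libraries where they do the work, as an engineer would, in place of code of your own. Each camera call takes 0.05 s, during which the arm holds its last target. There are 200 camera calls.

## Working session

There is one attempt and no reset: what is moved stays moved. The work goes in short steps, Python scripts to look and compute and a tool call to move; the robot and the scene stay as the last step left them, time stands still between calls to the robot, and variables do not carry over. Pictures are saved under pics/ and viewed, at most 10 in all, crops included, and the job is handed in when it is done.

Besides the shell and the picture viewer there is one more tool, called after "Emit:" as name(argument=value, ...) on one line, values as JSON. apply_moves: Moves the arm, as the interface text tells. Its arguments: {"type":"object","properties":{"plan":{"type":"array"},"newtons":{"type":"number"}},"required":["plan"]}

```bash
mkdir -p pics; ls
python3 - <<'E'
from rig import *
import cv2
for n in("top","scene"):
    cv2.imwrite(f"pics/{n}0.png",camera(n)[:,:,::-1]); i=camera_info(n); print(n,i)
s=sense();print(s)
E
```

```text
pics
top {'vertical_fov': 43.42265644717322, 'cx': 251.86991466866587, 'cy': 188.68634685092906, 'world_from_camera': array([[-6.09396122e-03, -9.93338261e-01,  1.15073731e-01,
         3.23648452e+02],
       [-9.99955314e-01,  5.22162488e-03, -7.88059207e-03,
        -7.39191411e+01],
       [ 7.22722177e-03, -1.15116613e-01, -9.93325693e-01,
         1.42179234e+03],
       [ 0.00000000e+00,  0.00000000e+00,  0.00000000e+00,
         1.00000000e+00]])}
scene {'vertical_fov': 48.108854606980216, 'cx': 252.6609961334853, 'cy': 190.80540819632154, 'world_from_camera': array([[ 6.86326399e-01,  5.94526055e-01, -4.18921047e-01,
         9.44640914e+02],
       [ 7.27279617e-01, -5.57446497e-01,  4.00397005e-01,
        -4.98202720e+02],
       [ 4.52038177e-03, -5.79475773e-01, -8.14976929e-01,
         9.53112134e+02],
       [ 0.00000000e+00,  0.00000000e+00,  0.00000000e+00,
         1.00000000e+00]])}
{'time_s': 0.1, 'qpos': array([-1.2929075 ,  0.46934859, -0.04862178,  1.53358262,  0.02411562,
        1.14100579, -0.08227895]), 'joint_vel': array([ 2.67219337e-04, -1.85369744e-03,  1.88950529e-03, -3.96046563e-03,
       -1.64947683e-03, -8.03814612e-04, -4.72445302e-05]), 'joint_efforts': array([ 1.55904829e-03, -5.11513245e+01, -4.65006020e-02, -2.38388014e+01,
        1.08180832e-02,  4.36468050e-03, -2.00113739e-06]), 'eef_pos': array([203.66473312, 642.98428984, 230.37121841]), 'tool_rot': array([-3.13983576e+00,  6.39225069e-05,  2.83488459e+00]), 'wrist_force': array([ 0.58240576, -0.04548722,  1.01016181]), 'ft_torque': array([-0.01365361,  0.00247777,  0.05691018]), 'gripper_force': 0.0, 'width': 85.43554874326645}
```

View pics/top0.png

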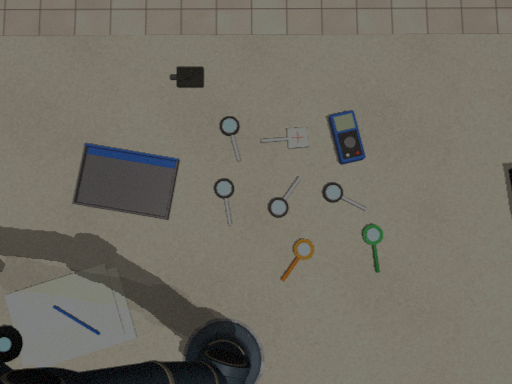

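View pics/scene0.png

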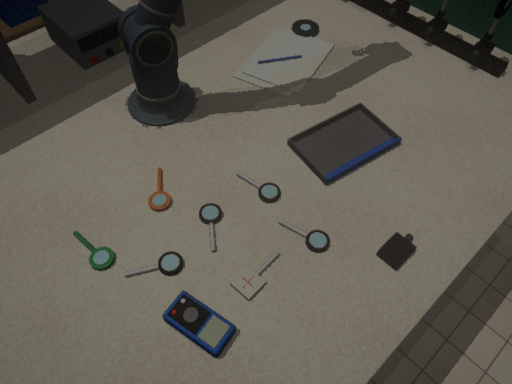

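Candidates, by top-view pixel:
- Black lens holders: A (230,126), B (224,188), C (278,207) and D (333,192). These match the description.
- Not meant: orange (303,249), green (373,234), the white screen (297,138), the black box (190,77), and a stemless black ring at (5,343).

The tray is centred near (127,181) with its blue end at the top. I'll take A, B and C and leave D.

```bash
cat > h.py <<'E'
from rig import *
import cv2, numpy as np
def ray(n,uv,z):
    i=camera_info(n);f=192/np.tan(np.radians(i["vertical_fov"]/2));T=i["world_from_camera"]
    uv=np.atleast_2d(uv).astype(float)
    d=np.c_[(uv[:,0]-i["cx"])/f,(uv[:,1]-i["cy"])/f,np.ones(len(uv))]@T[:3,:3].T
    o=T[:3,3]; return (o+d*((z-o[2])/d[:,2])[:,None])[:,:2]
def proj(n,P):
    i=camera_info(n);f=192/np.tan(np.radians(i["vertical_fov"]/2));T=np.linalg.inv(i["world_from_camera"])
    p=T[:3,:3]@np.array(P,float)+T[:3,3]; return np.array([f*p[0]/p[2]+i["cx"],f*p[1]/p[2]+i["cy"]])
def lens(n,im,uv,z=6,win=14):
    """disc centre by dark ring near uv, stem yaw by grey stem pixels; world xy, yaw"""
    g=im.astype(int); dark=(g.max(2)<75)
    yy,xx=np.indices(dark.shape)
    m=(dark&(np.hypot(xx-uv[0],yy-uv[1])<win)).astype(np.uint8)
    c=max(cv2.findContours(m,cv2.RETR_EXTERNAL,cv2.CHAIN_APPROX_NONE)[0],key=cv2.contourArea)
    P=ray(n,c[:,0,:],z+4); (cx,cy),r=cv2.minEnclosingCircle(P.astype(np.float32)); C=np.array([cx,cy])
    W=ray(n,np.c_[xx.ravel(),yy.ravel()],z+3); d=np.hypot(*(W-C).T)
    warm=(g[:,:,0]-g[:,:,2]).ravel(); bg=np.median(warm[(d>38)&(d<105)])
    s=(d>38)&(d<100)&(warm<bg-9)&(g.max(2).ravel()>60)
    sm=s.reshape(dark.shape).astype(np.uint8)
    k,L,st,_=cv2.connectedComponentsWithStats(sm,connectivity=8)
    j=1+np.argmax(st[1:,4]) if k>1 else 0
    Q=W[(L==j).ravel()]; D=C-Q.mean(0)
    return C,r,np.arctan2(D[1],D[0]),len(Q)
E
python3 - <<'E'
from h import *
S={"top":camera("top"),"scene":camera("scene")}
px={"top":[(230,126),(224,188),(278,207),(333,192)],"scene":[(318,241),(269,192),(210,214),(171,264)]}
for n in S:
  for k,uv in zip("ABCD",px[n]):
    C,r,a,q=lens(n,S[n],uv); print(n,k,C.round(1),round(r,1),round(a,3),q)
  g=S[n].astype(int); b=((g[:,:,2]-g[:,:,0]>50)).astype(np.uint8)
  k,L,st,ce=cv2.connectedComponentsWithStats(b); print([ (s[:5].tolist()) for s in st[1:] if s[4]>60])
g=cv2.resize(S["top"][100:230,60:360],None,fx=2.6,fy=2.6,interpolation=cv2.INTER_CUBIC)
cv2.imwrite("pics/crop0.png",g[:,:,::-1])
E
```

```text
top A [677.8 -18.6] 30.5 0.256 66
top B [489.9  -1.9] 29.9 0.172 72
top C [ 432.7 -160.1] 30.3 2.502 77
top D [ 476.6 -321.9] 30.4 1.088 66
[[330, 111, 35, 52, 319], [85, 144, 93, 24, 815], [54, 306, 46, 29, 113]]
scene A [681.4 -22.2] 32.1 0.264 97
scene B [492.8  -7.8] 33.9 0.144 82
scene C [ 438.5 -166. ] 33.9 2.523 93
scene D [ 481.1 -324. ] 33.3 1.077 107
[[326, 139, 70, 40, 302], [163, 292, 71, 62, 552]]
```

View pics/crop0.png

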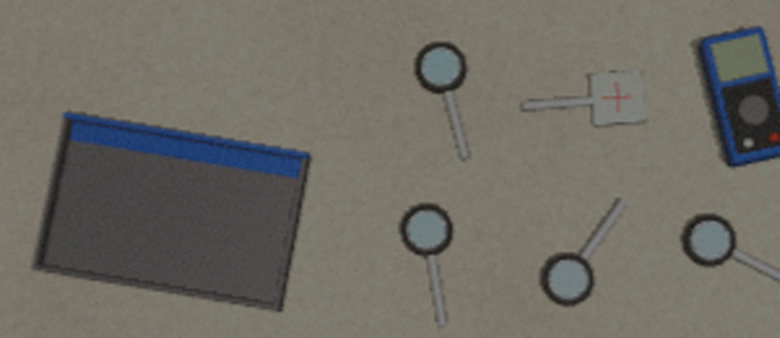

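The close crop confirms the choice: four black-rimmed discs on aluminium stems, with the tray's blue end at the top. I'll take A, C and D, because B's grip point is only about 440 mm out, close to the inner reach limit. Next I need the tray corners and the first move.

```bash
cat >> h.py <<'E'
def go(x,y,z,yaw=None):
    """turn (deg about tool z), then shift in tool axes (mm) to reach x,y,z,yaw"""
    s=sense(); p=s["eef_pos"]; w=s["tool_rot"][2]; yaw=w if yaw is None else yaw
    d=np.array([x,y,z])-p; c,sn=np.cos(yaw),np.sin(yaw)
    t=-np.degrees((yaw-w+np.pi)%(2*np.pi)-np.pi)
    print("turn %.1f shift x %.1f y %.1f z %.1f  (norm %.0f)"%(t,d[0]*c+d[1]*sn,d[0]*sn-d[1]*c,-d[2],np.linalg.norm(d)))
E
python3 - <<'E'
from h import *
im=camera("top"); g=im.astype(int)
m=((g[:,:,0]<85)|(g[:,:,2]-g[:,:,0]>40)).astype(np.uint8); m[:, :60]=0;m[:,200:]=0;m[:130]=0;m[235:]=0
c=max(cv2.findContours(m,cv2.RETR_EXTERNAL,cv2.CHAIN_APPROX_NONE)[0],key=cv2.contourArea)
e=0.03*cv2.arcLength(c,True); q=cv2.approxPolyDP(c,e,True)[:,0]; print(q)
W=ray("top",q,25); print(W.round(1), np.hypot(*(W-np.roll(W,1,0)).T).round(1))
print(cv2.minAreaRect(ray("top",c[:,0],25).astype(np.float32)))
b=((g[:,:,2]-g[:,:,0]>40)&(m>0)); v,u=np.nonzero(b)
# upper edge of the blue wall: outer top rim line
us=np.arange(92,172); top=[v[u==k].min() for k in us]
P=ray("top",np.c_[us,top],25); l=cv2.fitLine(P.astype(np.float32),cv2.DIST_HUBER,0,.01,.01).ravel(); print("wall dir",l, np.arctan2(-l[0]*np.sign(l[1]),abs(l[1])))
a=.26; C=np.array([678.5,-19.5]); G=C-50*np.array([np.cos(a),np.sin(a)]); print(G); go(*G,100,a+np.pi)
E
```

```text
[[ 84 144]
 [ 73 203]
 [168 219]
 [177 158]]
[[620.3 407.8]
 [446.4 433.7]
 [398.5 158. ]
 [577.3 134.2]] [277.  175.8 279.8 180.4]
((511.5665283203125, 282.4605712890625), (284.3766784667969, 182.9475860595703), 80.08283996582031)
wall dir [1.7353633e-01 9.8482746e-01 5.9818445e+02 2.6731625e+02] -0.17441936
[630.18050109 -32.35402759]
turn -32.5 shift x -238.4 y -762.5 z 130.8  (norm 810)
```

Emit:
apply_moves(plan=[[[0, 0, -8.1], [0, 0, 0], 0.045], [[0, 0, -8.1], [0, 0, 0], 0.045], [[0, 0, -8.1], [0, 0, 0], 0.045], [[0, 0, -8.2], [0, 0, 0], 0.045], [[0, 0, 0], [-0.015, -0.0477, 0.008], 0.045], [[0, 0, 0], [-0.015, -0.0477, 0.008], 0.045], [[0, 0, 0], [-0.015, -0.0477, 0.008], 0.045], [[0, 0, 0], [-0.015, -0.0477, 0.008], 0.045], [[0, 0, 0], [-0.015, -0.0477, 0.008], 0.045], [[0, 0, 0], [-0.015, -0.0477, 0.008], 0.045], [[0, 0, 0], [-0.015, -0.0477, 0.008], 0.045], [[0, 0, 0], [-0.015, -0.0477, 0.008], 0.045], [[0, 0, 0], [-0.015, -0.0477, 0.008], 0.045], [[0, 0, 0], [-0.015, -0.0477, 0.008], 0.045], [[0, 0, 0], [-0.015, -0.0477, 0.008], 0.045], [[0, 0, 0], [-0.015, -0.0477, 0.008], 0.045], [[0, 0, 0], [-0.015, -0.0477, 0.008], 0.045], [[0, 0, 0], [-0.015, -0.0477, 0.008], 0.045], [[0, 0, 0], [-0.015, -0.0477, 0.008], 0.045], [[0, 0, 0], [-0.015, -0.0477, 0.008], 0.045]], newtons=40)

```text
time_s: 2.75
eef_pos: [633.1, -33.4, 103.0]
tool_rot: [3.141, 0.0, -2.881]
wrist_force: [0.9, -0.0, 0.1]
width: 45.1
gripper_force: 0.0
```

Run:
```python
from h import *
im=camera("scene"); cv2.imwrite("pics/a1.png",cv2.resize(im[140:300,230:400],None,fx=3.5,fy=3.5,interpolation=cv2.INTER_CUBIC)[:,:,::-1])
go(630.2,-32.4,3,.26+np.pi)
print(proj("scene",[630.2,-32.4,6]),proj("scene",sense()["eef_pos"]))
```

```text
turn -0.5 shift x 2.8 y 11.0 z 99.2  (norm 100)
[299.48963905 231.14184097] [302.13822985 214.46322978]
```

View pics/a1.png

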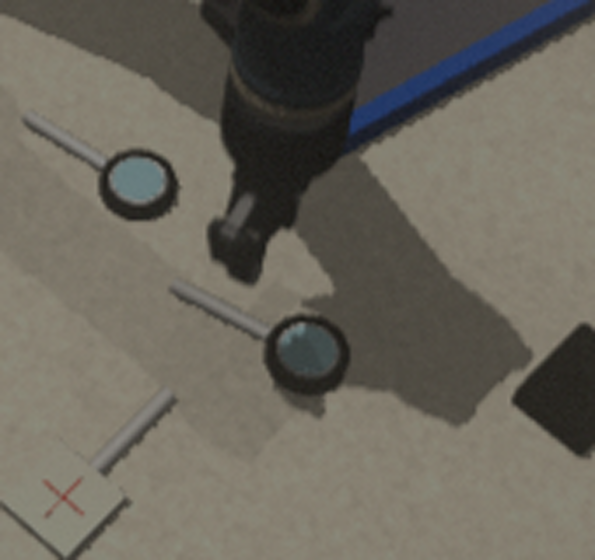

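The picture shows the gripper above A's stem, which runs from about crop (175,290) to (265,335). The arm is still settling, so I'll hold two rows and lower part-way.

Emit:
apply_moves(plan=[[[0, 0, -0.5], [0, 0, 0.03], 0.045], [[0, 0, 0], [0, 0, 0.02], 0.045], [[0, 0, 0], [0, 0, 0], 0.045], [[0, 0, 0], [0, 0, 0], 0.045]])

```text
time_s: 3.3
eef_pos: [632.7, -31.6, 53.9]
tool_rot: [-3.141, 0.001, -2.872]
wrist_force: [0.0, -0.2, -0.0]
width: 45.1
gripper_force: 0.0
```

Run:
```python
from h import *
print(sense()["eef_pos"]); go(630.2,-32.4,2,.26+np.pi)
```

```text
[632.72429307 -31.62344076  53.94699946]
turn 0.6 shift x 2.6 y -0.1 z 51.9  (norm 52)
```

Emit:
apply_moves(plan=[[[0, 0, 0.6], [0.0026, 0, 0.02], 0.045], [[0, 0, 0], [0, 0, 0.02], 0.045], [[0, 0, 0], [0, 0, 0.0105], 0.045], [[0, 0, 0], [0, 0, 0], 0.045], [[0, 0, 0], [0, 0, 0], 0.0], [[0, 0, 0], [0, 0, 0], 0.0], [[0, 0, 0], [0, 0, 0], 0.0], [[0, 0, 0], [0, 0, 0], 0.0], [[0, 0, 0], [0, 0, 0], 0.0]], newtons=50)

```text
time_s: 4.42
eef_pos: [630.4, -32.8, 3.6]
tool_rot: [-3.141, 0.001, -2.883]
wrist_force: [-0.6, -0.4, 5.3]
width: 9.6
gripper_force: 49.1
```

Emit:
apply_moves(plan=[[[0, 0, 0], [0, 0, 0], 0.03], [[0, 0, 0], [0, 0, 0], 0.03], [[0, 0, 0], [0, 0, 0.003], 0.03], [[0, 0, 0], [0, 0, 0], 0.03], [[0, 0, 0], [0, 0, 0], 0.0], [[0, 0, 0], [0, 0, 0], 0.0], [[0, 0, 0], [0, 0, 0], 0.0], [[0, 0, 0], [0, 0, 0], 0.0]], newtons=50)

```text
time_s: 5.42
eef_pos: [630.6, -32.8, 0.6]
tool_rot: [-3.141, 0.002, -2.883]
wrist_force: [-1.1, 0.6, 4.6]
width: 9.9
gripper_force: 49.2
```

Emit:
apply_moves(plan=[[[0, 0, 0], [0, 0, -0.02], 0.0], [[0, 0, 0], [0, 0, -0.03], 0.0], [[0, 0, 0], [0, 0, -0.04], 0.0], [[0, 0, 0], [0, 0, -0.02], 0.0], [[0, 0, 0], [0, 0, 0], 0.0], [[0, 0, 0], [0, 0, 0], 0.0]])

```text
time_s: 6.18
eef_pos: [628.9, -32.8, 109.0]
tool_rot: [3.141, -0.002, -2.883]
wrist_force: [0.1, -0.8, -2.0]
width: 9.9
gripper_force: 48.7
```

Run:
```python
from h import *
im=camera("scene"); cv2.imwrite("pics/a2.png",cv2.resize(im[140:300,230:400],None,fx=3.5,fy=3.5,interpolation=cv2.INTER_CUBIC)[:,:,::-1])
go(513.7,369,110,-.172+np.pi)
s=sense();print(s["wrist_force"],s["ft_torque"],s["width"])
```

```text
turn 24.7 shift x 182.0 y 376.2 z -1.5  (norm 418)
[ 1.00507025  0.42233089 -1.57404824] [ 0.0205762  -0.00073235 -0.02241718] 9.719171099122848
```

View pics/a2.png

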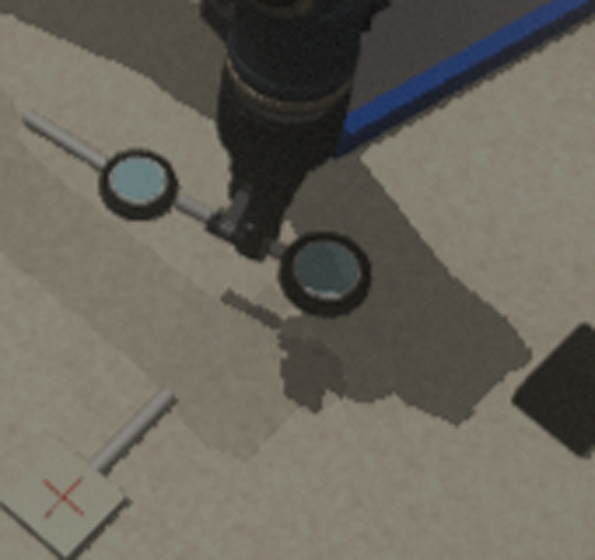

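The holder is gripped level, with its disc at crop (325,273) and the stem running through the fingers. Carrying it to the far slot.

Emit:
apply_moves(plan=[[[0, 0, 8], [0, 0, 0], 0.0], [[0, 0, 8], [0, 0, 0], 0.0], [[0, 0, 8.7], [0, 0, 0], 0.0], [[0, 0, 0], [0.0182, 0.0376, 0], 0.0], [[0, 0, 0], [0.0182, 0.0376, 0], 0.0], [[0, 0, 0], [0.0182, 0.0376, 0], 0.0], [[0, 0, 0], [0.0182, 0.0376, 0], 0.0], [[0, 0, 0], [0.0182, 0.0376, 0], 0.0], [[0, 0, 0], [0.0182, 0.0376, 0], 0.0], [[0, 0, 0], [0.0182, 0.0376, 0], 0.0], [[0, 0, 0], [0.0182, 0.0376, 0], 0.0], [[0, 0, 0], [0.0182, 0.0376, 0], 0.0], [[0, 0, 0], [0.0182, 0.0376, 0], 0.0], [[0, 0, 0], [0, 0, 0.02], 0.0], [[0, 0, 0], [0, 0, 0.02], 0.0], [[0, 0, 0], [0, 0, 0], 0.0], [[0, 0, 0], [0, 0, 0], 0.0]])

```text
time_s: 8.35
eef_pos: [515.7, 367.5, 69.6]
tool_rot: [-3.141, 0.0, 2.967]
wrist_force: [0.1, 1.2, -1.1]
width: 9.7
gripper_force: 49.0
```

Run:
```python
from h import *
print("A in hand at pick:",ray("scene",(322.9,218.3),118))
s=sense();print(s["eef_pos"],s["tool_rot"]); go(513.7,369,6.6,-.172+np.pi)
im=camera("scene"); cv2.imwrite("pics/a3.png",cv2.resize(im[80:220,260:430],None,fx=3.5,fy=3.5,interpolation=cv2.INTER_CUBIC)[:,:,::-1])
```

```text
A in hand at pick: [[680.90067627 -23.86037983]]
[515.73653698 367.46086895  69.60440027] [-3.14092922e+00  1.36873012e-04  2.96701367e+00]
turn -0.1 shift x 2.3 y 1.2 z 63.0  (norm 63)
```

View pics/a3.png

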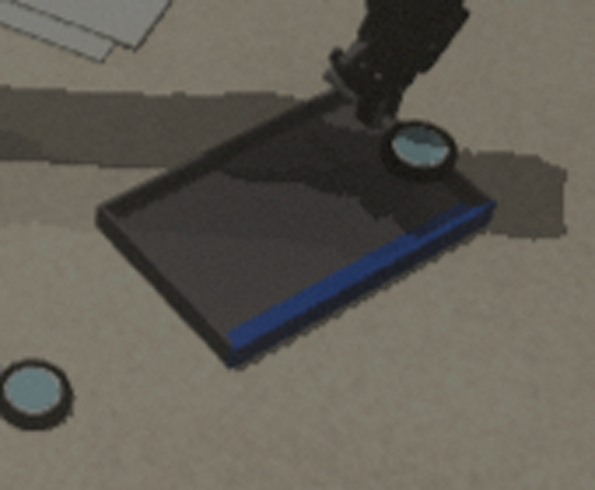

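The disc hangs over the far half of the tray, blue end side (crop 419,148), clear of the walls. Lowering to just above the floor.

Emit:
apply_moves(plan=[[[0, 0, 0], [0.002, 0.001, 0.02], 0.0], [[0, 0, 0], [0, 0, 0.02], 0.0], [[0, 0, 0], [0, 0, 0.015], 0.0], [[0, 0, 0], [0, 0, 0.006], 0.0], [[0, 0, 0], [0, 0, 0], 0.0], [[0, 0, 0], [0, 0, 0.001], 0.0], [[0, 0, 0], [0, 0, 0], 0.0]])

```text
time_s: 9.28
eef_pos: [513.5, 370.4, 8.4]
tool_rot: [3.141, 0.001, 2.969]
wrist_force: [0.6, -0.5, -0.7]
width: 9.8
gripper_force: 49.0
```

Emit:
apply_moves(plan=[[[0, 0, 0], [0, 0, 0.0015], 0.0], [[0, 0, 0], [0, 0, 0], 0.0], [[0, 0, 0], [0, 0, 0.001], 0.0], [[0, 0, 0], [0, 0, 0], 0.0]])

```text
time_s: 9.78
eef_pos: [513.2, 370.2, 5.6]
tool_rot: [3.141, 0.0, 2.969]
wrist_force: [-0.5, -0.0, 1.8]
width: 9.7
gripper_force: 49.6
```

Contact shows in the wrist force. Releasing and rising.

Emit:
apply_moves(plan=[[[0, 0, 0], [0, 0, 0], 0.016], [[0, 0, 0], [0, 0, 0], 0.03], [[0, 0, 0], [0, 0, 0], 0.03], [[0, 0, 0], [0, 0, -0.02], 0.03], [[0, 0, 0], [0, 0, -0.04], 0.04], [[0, 0, 0], [0, 0, -0.04], 0.04], [[0, 0, 0], [0, 0, 0], 0.04]])

```text
time_s: 10.65
eef_pos: [515.7, 371.9, 110.6]
tool_rot: [3.134, 0.006, 2.969]
wrist_force: [-0.6, 0.2, -0.5]
width: 40.1
gripper_force: 0.0
```

Run:
```python
from h import *
a=2.51; C=np.array([434,-161.5]); G=C-50*np.array([np.cos(a),np.sin(a)]); print(G)
go(*G,100,a)
```

```text
[ 474.35440902 -191.02154591]
turn 26.3 shift x -299.0 y -478.7 z 10.6  (norm 565)
```

Emit:
apply_moves(plan=[[[0, 0, 8.8], [0, 0, 0], 0.045], [[0, 0, 8.8], [0, 0, 0], 0.045], [[0, 0, 8.7], [0, 0, 0], 0.045], [[0, 0, 0], [-0.023, -0.0368, 0], 0.045], [[0, 0, 0], [-0.023, -0.0368, 0], 0.045], [[0, 0, 0], [-0.023, -0.0368, 0], 0.045], [[0, 0, 0], [-0.023, -0.0368, 0], 0.045], [[0, 0, 0], [-0.023, -0.0368, 0], 0.045], [[0, 0, 0], [-0.023, -0.0368, 0], 0.045], [[0, 0, 0], [-0.023, -0.0368, 0], 0.045], [[0, 0, 0], [-0.023, -0.0368, 0], 0.045], [[0, 0, 0], [-0.023, -0.0368, 0], 0.045], [[0, 0, 0], [-0.023, -0.0368, 0], 0.045], [[0, 0, 0], [-0.023, -0.0368, 0], 0.045], [[0, 0, 0], [-0.023, -0.0368, 0], 0.045], [[0, 0, 0], [-0.023, -0.0368, 0], 0.045], [[0, 0, 0], [0, 0, 0.03], 0.045], [[0, 0, 0], [0, 0, 0.02], 0.045], [[0, 0, 0], [0, 0, 0], 0.045], [[0, 0, 0], [0, 0, 0], 0.045]])

```text
time_s: 13.15
eef_pos: [472.5, -192.6, 56.0]
tool_rot: [3.141, 0.001, 2.51]
wrist_force: [0.0, -0.8, 0.6]
width: 45.2
gripper_force: 0.0
```

Run:
```python
from h import *
go(474.4,-191,.6,2.51)
T=camera("top");S=camera("scene")
a=cv2.resize(T[130:230,60:180],(480,400),interpolation=cv2.INTER_CUBIC); b=cv2.resize(S[150:290,140:280],(320,320),interpolation=cv2.INTER_CUBIC)
o=np.zeros((400,800,3),np.uint8);o[:,:480]=a;o[:320,480:]=b; cv2.imwrite("pics/b1.png",o[:,:,::-1])
```

```text
turn 0.0 shift x -0.6 y 2.4 z 55.4  (norm 55)
```

View pics/b1.png

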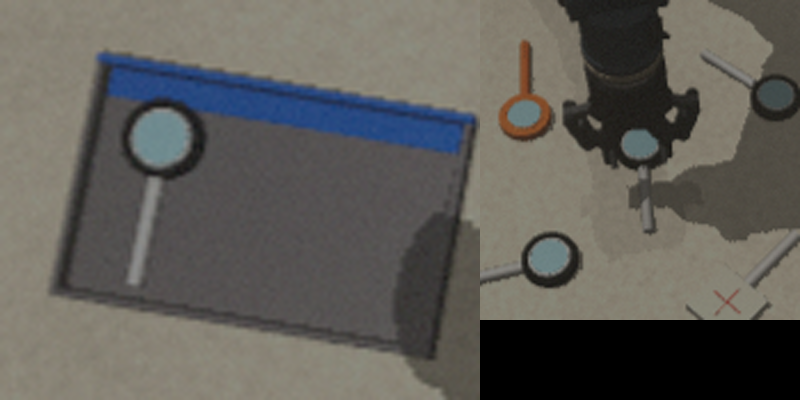

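A lies straight in the tray: disc at (163,138) in the left panel, stem end at (134,285), lens toward blue. The hand straddles C's stem. Grasping C.

Emit:
apply_moves(plan=[[[0, 0, 0], [-0.0005, 0.0024, 0.02], 0.045], [[0, 0, 0], [0, 0, 0.02], 0.045], [[0, 0, 0], [0, 0, 0.011], 0.045], [[0, 0, 0], [0, 0, 0.003], 0.045], [[0, 0, 0], [0, 0, 0], 0.03], [[0, 0, 0], [0, 0, 0], 0.0], [[0, 0, 0], [0, 0, 0], 0.0], [[0, 0, 0], [0, 0, 0], 0.0], [[0, 0, 0], [0, 0, 0], 0.0]], newtons=50)

```text
time_s: 14.38
eef_pos: [474.4, -191.1, 2.0]
tool_rot: [3.141, 0.001, 2.51]
wrist_force: [-0.4, 1.1, 7.3]
width: 9.7
gripper_force: 49.0
```

Emit:
apply_moves(plan=[[[0, 0, 0], [0, 0, -0.02], 0.0], [[0, 0, 0], [0, 0, -0.04], 0.0], [[0, 0, 0], [0, 0, -0.04], 0.0], [[0, 0, 0], [0, 0, -0.01], 0.0], [[0, 0, 10], [0, 0, 0], 0.0], [[0, 0, 10], [0, 0, 0], 0.0], [[0, 0, 10], [0, 0, 0], 0.0], [[0, 0, 10], [0, 0, 0], 0.0], [[0, 0, 10], [0, 0, 0], 0.0], [[0, 0, 10], [0, 0, 0], 0.0], [[0, 0, 10], [0, 0, 0], 0.0], [[0, 0, 10], [0, 0, 0], 0.0], [[0, 0, 10], [0, 0, 0], 0.0], [[0, 0, 10], [0, 0, 0], 0.0], [[0, 0, 10], [0, 0, 0], 0.0], [[0, 0, 10], [0, 0, 0], 0.0], [[0, 0, 10], [0, 0, 0], 0.0], [[0, 0, 10], [0, 0, 0], 0.0], [[0, 0, 10], [0, 0, 0], 0.0], [[0, 0, 3.7], [0, 0, 0], 0.0]])

```text
time_s: 16.88
eef_pos: [473.1, -190.4, 110.0]
tool_rot: [3.141, 0.003, -0.175]
wrist_force: [0.0, -0.5, -1.0]
width: 9.8
gripper_force: 48.9
```

Run:
```python
from h import *
s=sense();print(s["eef_pos"],s["tool_rot"],s["qpos"].round(2),s["width"]); go(500.2,285,105,-.172)
```

```text
[ 473.06050139 -190.35476199  110.00125383] [ 3.14090246e+00  2.63612525e-03 -1.74970460e-01] [-0.49  0.56  1.07  2.08 -0.65  0.88 -0.79] 9.799134073254269
turn -0.2 shift x -54.6 y -473.0 z 5.0  (norm 476)
```

Emit:
apply_moves(plan=[[[0, 0, 0], [-0.0045, -0.0394, 0], 0.0], [[0, 0, 0], [-0.0045, -0.0394, 0], 0.0], [[0, 0, 0], [-0.0045, -0.0394, 0], 0.0], [[0, 0, 0], [-0.0045, -0.0394, 0], 0.0], [[0, 0, 0], [-0.0045, -0.0394, 0], 0.0], [[0, 0, 0], [-0.0045, -0.0394, 0], 0.0], [[0, 0, 0], [-0.0045, -0.0394, 0], 0.0], [[0, 0, 0], [-0.0045, -0.0394, 0], 0.0], [[0, 0, 0], [-0.0045, -0.0394, 0], 0.0], [[0, 0, 0], [-0.0045, -0.0394, 0], 0.0], [[0, 0, 0], [-0.0045, -0.0394, 0], 0.0], [[0, 0, 0], [-0.0045, -0.0394, 0], 0.0], [[0, 0, 0], [0, 0, 0.02], 0.0], [[0, 0, 0], [0, 0, 0.02], 0.0], [[0, 0, 0], [0, 0, 0], 0.0], [[0, 0, 0], [0, 0, 0], 0.0]])

```text
time_s: 18.88
eef_pos: [502.2, 282.9, 71.4]
tool_rot: [3.141, -0.0, -0.175]
wrist_force: [-0.3, -0.6, -1.1]
width: 9.5
gripper_force: 49.1
```

Run:
```python
from h import *
s=sense();print(s["eef_pos"],s["tool_rot"],s["qpos"].round(2),s["width"]); go(501.2,285,7,-.172)
im=camera("top"); C,r,a,q=lens("top",im,(111,164),z=11); print("A",C,r,a,q)
im=camera("scene"); cv2.imwrite("pics/b2.png",cv2.resize(im[80:220,260:430],None,fx=3.5,fy=3.5,interpolation=cv2.INTER_CUBIC)[:,:,::-1])
```

```text
[502.15719528 282.93759083  71.40736252] [ 3.14135841e+00 -1.21405234e-04 -1.74631251e-01] [-1.3   0.75  1.05  1.96 -0.82  0.94 -1.58] 9.47197105977072
turn -0.2 shift x -1.3 y -1.9 z 64.4  (norm 64)
A [562.19165039 329.8526001 ] 41.97047805786133 2.2553446544068545 265
```

View pics/b2.png

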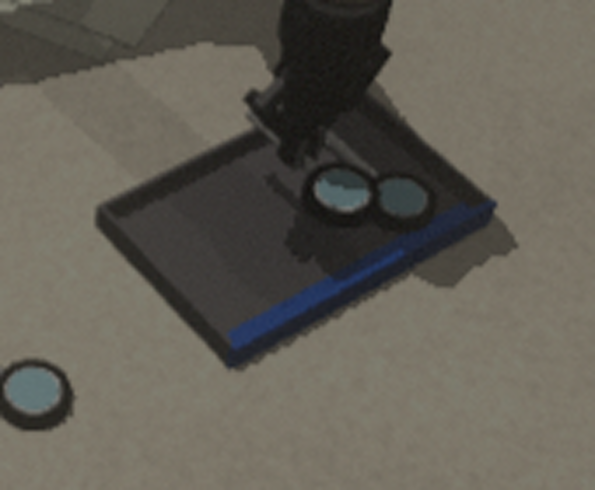

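C is held over the middle slot with its disc (342,190) toward the blue wall, and A lies beside it at (403,197). Lowering.

Emit:
apply_moves(plan=[[[0, 0, 0], [-0.001, -0.002, 0.02], 0.0], [[0, 0, 0], [0, 0, 0.02], 0.0], [[0, 0, 0], [0, 0, 0.015], 0.0], [[0, 0, 0], [0, 0, 0.0075], 0.0], [[0, 0, 0], [0, 0, 0], 0.0], [[0, 0, 0], [0, 0, 0.001], 0.0], [[0, 0, 0], [0, 0, 0], 0.0]])

```text
time_s: 19.85
eef_pos: [501.4, 286.4, 8.0]
tool_rot: [-3.141, -0.0, -0.172]
wrist_force: [0.6, -0.1, -1.2]
width: 9.6
gripper_force: 49.2
```

Emit:
apply_moves(plan=[[[0, 0, 0], [0, 0, 0.001], 0.0], [[0, 0, 0], [0, 0, 0], 0.0], [[0, 0, 0], [0, 0, 0.0005], 0.0], [[0, 0, 0], [0, 0, 0], 0.0]])

```text
time_s: 20.35
eef_pos: [501.4, 286.5, 7.0]
tool_rot: [-3.141, 0.0, -0.172]
wrist_force: [-1.9, 0.9, 6.0]
width: 9.3
gripper_force: 49.8
```

Emit:
apply_moves(plan=[[[0, 0, 0], [0, 0, 0], 0.016], [[0, 0, 0], [0, 0, 0], 0.03], [[0, 0, 0], [0, 0, 0], 0.03], [[0, 0, 0], [0, 0, -0.02], 0.03], [[0, 0, 0], [0, 0, -0.04], 0.04], [[0, 0, 0], [0, 0, -0.04], 0.04], [[0, 0, 0], [0, 0, 0], 0.04]])

```text
time_s: 21.22
eef_pos: [503.5, 286.8, 110.3]
tool_rot: [-3.137, -0.005, -0.173]
wrist_force: [-0.2, 0.5, -0.4]
width: 40.2
gripper_force: 0.0
```

Run:
```python
from h import *
a=1.084; C=np.array([477.5,-322.5]); G=C-50*np.array([np.cos(a),np.sin(a)]); print(G)
go(*G,100,a); print(sense()["qpos"].round(2))
```

```text
[ 454.11016141 -366.69180298]
turn -72.0 shift x -600.7 y 262.0 z 10.3  (norm 655)
[-1.34  0.7   1.1   1.93 -0.76  0.99 -1.62]
```

Emit:
apply_moves(plan=[[[0, 0, -10], [0, 0, 0], 0.045], [[0, 0, -10], [0, 0, 0], 0.045], [[0, 0, -10], [0, 0, 0], 0.045], [[0, 0, -10], [0, 0, 0], 0.045], [[0, 0, -10], [0, 0, 0], 0.045], [[0, 0, -10], [0, 0, 0], 0.045], [[0, 0, -10], [0, 0, 0], 0.045], [[0, 0, -2], [-0.03, 0.0131, 0], 0.045], [[0, 0, 0], [-0.0439, 0.0191, 0], 0.045], [[0, 0, 0], [-0.0439, 0.0191, 0], 0.045], [[0, 0, 0], [-0.0439, 0.0191, 0], 0.045], [[0, 0, 0], [-0.0439, 0.0191, 0], 0.045], [[0, 0, 0], [-0.0439, 0.0191, 0], 0.045], [[0, 0, 0], [-0.0439, 0.0191, 0], 0.045], [[0, 0, 0], [-0.0439, 0.0191, 0], 0.045], [[0, 0, 0], [-0.0439, 0.0191, 0], 0.045], [[0, 0, 0], [-0.0439, 0.0191, 0], 0.045], [[0, 0, 0], [-0.0439, 0.0191, 0], 0.045], [[0, 0, 0], [-0.0439, 0.0191, 0], 0.045], [[0, 0, 0], [-0.0439, 0.0191, 0], 0.045]])

```text
time_s: 23.72
eef_pos: [453.3, -320.3, 106.1]
tool_rot: [-3.141, -0.0, 1.084]
wrist_force: [1.3, -1.4, 0.2]
width: 45.1
gripper_force: 0.0
```

Emit:
apply_moves(plan=[[[0, 0, 0], [-0.0439, 0.0191, 0], 0.045], [[0, 0, 0], [0, 0, 0.03], 0.045], [[0, 0, 0], [0, 0, 0.02], 0.045], [[0, 0, 0], [0, 0, 0], 0.045], [[0, 0, 0], [0, 0, 0], 0.045]])

```text
time_s: 24.35
eef_pos: [450.7, -366.4, 56.7]
tool_rot: [3.141, -0.0, 1.085]
wrist_force: [0.3, 0.2, -0.4]
width: 45.1
gripper_force: 0.0
```

Run:
```python
from h import *
go(454.1,-366.7,1.3,1.084); print(sense()["qpos"].round(2))
T=camera("top");S=camera("scene")
a=cv2.resize(T[130:230,60:180],(480,400),interpolation=cv2.INTER_CUBIC); b=cv2.resize(S[190:330,80:220],(320,320),interpolation=cv2.INTER_CUBIC)
o=np.zeros((400,800,3),np.uint8);o[:,:480]=a;o[:320,480:]=b; cv2.imwrite("pics/c1.png",o[:,:,::-1])
```

```text
turn 0.1 shift x 1.3 y 3.1 z 55.4  (norm 56)
[ 0.1   0.62  0.71  1.94 -0.57  0.78  0.64]
```

View pics/c1.png

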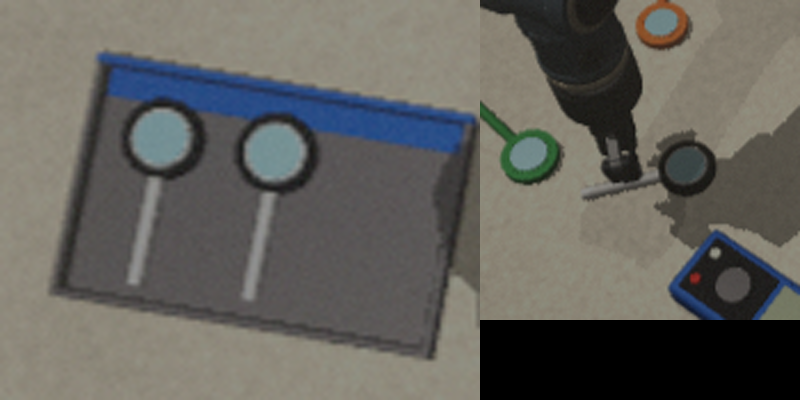

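A and C are straight and side by side in the tray, at (163,138) and (277,152). The hand is over D's stem, the black holder rather than the green one. Grasping D.

Emit:
apply_moves(plan=[[[0, 0, 0], [0.0013, 0.003, 0.02], 0.045], [[0, 0, 0], [0, 0, 0.02], 0.045], [[0, 0, 0], [0, 0, 0.011], 0.045], [[0, 0, 0], [0, 0, 0.0035], 0.045], [[0, 0, 0], [0, 0, 0], 0.03], [[0, 0, 0], [0, 0, 0], 0.0], [[0, 0, 0], [0, 0, 0], 0.0], [[0, 0, 0], [0, 0, 0], 0.0], [[0, 0, 0], [0, 0, 0], 0.0]], newtons=50)

```text
time_s: 25.58
eef_pos: [453.8, -367.4, 2.3]
tool_rot: [3.141, 0.0, 1.084]
wrist_force: [-0.6, 0.9, 5.3]
width: 9.4
gripper_force: 49.2
```

Lifting, then turning +72° to tray yaw.

Emit:
apply_moves(plan=[[[0, 0, 0], [0, 0, -0.02], 0.0], [[0, 0, 0], [0, 0, -0.04], 0.0], [[0, 0, 0], [0, 0, -0.04], 0.0], [[0, 0, 0], [0, 0, -0.01], 0.0], [[0, 0, 10], [0, 0, 0], 0.0], [[0, 0, 10], [0, 0, 0], 0.0], [[0, 0, 10], [0, 0, 0], 0.0], [[0, 0, 10], [0, 0, 0], 0.0], [[0, 0, 10], [0, 0, 0], 0.0], [[0, 0, 10], [0, 0, 0], 0.0], [[0, 0, 10], [0, 0, 0], 0.0], [[0, 0, 2], [0, 0, 0], 0.0], [[0, 0, 0], [0, 0, 0], 0.0]])

```text
time_s: 27.2
eef_pos: [453.3, -366.6, 111.3]
tool_rot: [-3.141, 0.001, -0.17]
wrist_force: [-0.3, 0.2, -1.7]
width: 9.8
gripper_force: 49.0
```

Run:
```python
from h import *
s=sense();print(s["eef_pos"],s["tool_rot"],s["qpos"].round(2),s["width"]); go(487,202,105,-.172)
```

```text
[ 453.34508599 -366.58267392  111.3237802 ] [-3.14105929e+00  9.49711973e-04 -1.70293682e-01] [-0.13  0.71  1.09  1.91 -0.75  1.   -0.44] 9.77437842023318
turn 0.1 shift x -64.2 y -566.0 z 6.3  (norm 570)
```

Emit:
apply_moves(plan=[[[0, 0, 0], [-0.0046, -0.0404, 0], 0.0], [[0, 0, 0], [-0.0046, -0.0404, 0], 0.0], [[0, 0, 0], [-0.0046, -0.0404, 0], 0.0], [[0, 0, 0], [-0.0046, -0.0404, 0], 0.0], [[0, 0, 0], [-0.0046, -0.0404, 0], 0.0], [[0, 0, 0], [-0.0046, -0.0404, 0], 0.0], [[0, 0, 0], [-0.0046, -0.0404, 0], 0.0], [[0, 0, 0], [-0.0046, -0.0404, 0], 0.0], [[0, 0, 0], [-0.0046, -0.0404, 0], 0.0], [[0, 0, 0], [-0.0046, -0.0404, 0], 0.0], [[0, 0, 0], [-0.0046, -0.0404, 0], 0.0], [[0, 0, 0], [-0.0046, -0.0404, 0], 0.0], [[0, 0, 0], [-0.0046, -0.0404, 0], 0.0], [[0, 0, 0], [-0.0046, -0.0404, 0], 0.0], [[0, 0, 0], [0, 0, 0.02], 0.0], [[0, 0, 0], [0, 0, 0.02], 0.0], [[0, 0, 0], [0, 0, 0], 0.0], [[0, 0, 0], [0, 0, 0], 0.0]])

```text
time_s: 29.45
eef_pos: [487.4, 200.5, 72.3]
tool_rot: [-3.141, -0.0, -0.173]
wrist_force: [0.6, -0.2, -0.9]
width: 9.7
gripper_force: 49.1
```

Run:
```python
from h import *
s=sense();print(s["eef_pos"],s["tool_rot"],s["qpos"].round(2),s["width"]); go(487,202,7.3,-.172)
```

```text
[487.41692901 200.46875815  72.26644851] [-3.14115947e+00 -3.93578221e-04 -1.73303572e-01] [-1.27  0.74  1.15  2.07 -0.87  0.93 -1.37] 9.667416496549297
turn -0.1 shift x -0.7 y -1.4 z 65.0  (norm 65)
```

Emit:
apply_moves(plan=[[[0, 0, 0], [-0.0005, -0.001, 0.02], 0.0], [[0, 0, 0], [0, 0, 0.02], 0.0], [[0, 0, 0], [0, 0, 0.015], 0.0], [[0, 0, 0], [0, 0, 0.008], 0.0], [[0, 0, 0], [0, 0, 0], 0.0], [[0, 0, 0], [0, 0, 0.001], 0.0], [[0, 0, 0], [0, 0, 0], 0.0]])

```text
time_s: 30.32
eef_pos: [487.0, 202.4, 8.2]
tool_rot: [-3.141, -0.001, -0.172]
wrist_force: [-0.9, 0.7, -0.8]
width: 9.2
gripper_force: 49.1
```

Emit:
apply_moves(plan=[[[0, 0, 0], [0, 0, 0.0008], 0.0], [[0, 0, 0], [0, 0, 0], 0.0], [[0, 0, 0], [0, 0, 0.0004], 0.0], [[0, 0, 0], [0, 0, 0], 0.0]])

```text
time_s: 30.82
eef_pos: [487.0, 202.5, 7.3]
tool_rot: [-3.14, 0.0, -0.172]
wrist_force: [-2.7, -1.0, 7.0]
width: 9.8
gripper_force: 49.9
```

Contact again. Releasing, rising, and backing away clear of the tray.

Emit:
apply_moves(plan=[[[0, 0, 0], [0, 0, 0], 0.016], [[0, 0, 0], [0, 0, 0], 0.03], [[0, 0, 0], [0, 0, 0], 0.03], [[0, 0, 0], [0, 0, -0.02], 0.03], [[0, 0, 0], [0, 0, -0.04], 0.04], [[0, 0, 0], [0, 0, -0.04], 0.04], [[0, 0, 0], [0, 0, -0.04], 0.04], [[0, 0, 0], [0, 0.04, 0], 0.04], [[0, 0, 0], [0, 0.04, 0], 0.04], [[0, 0, 0], [0, 0.04, 0], 0.04], [[0, 0, 0], [0, 0.04, 0], 0.04], [[0, 0, 0], [0, 0.04, 0], 0.04], [[0, 0, 0], [0, 0, 0], 0.04], [[0, 0, 0], [0, 0, 0], 0.04], [[0, 0, 0], [0, 0, 0], 0.04]])

```text
time_s: 32.7
eef_pos: [452.7, 6.4, 146.4]
tool_rot: [3.141, 0.0, -0.17]
wrist_force: [-0.6, 0.9, 1.1]
width: 40.3
gripper_force: 0.0
```

Run:
```python
from h import *
T=camera("top")
cv2.imwrite("pics/d1.png",cv2.resize(T[60:260,60:400],None,fx=2.3,fy=2.3,interpolation=cv2.INTER_CUBIC)[:,:,::-1])
```

View pics/d1.png

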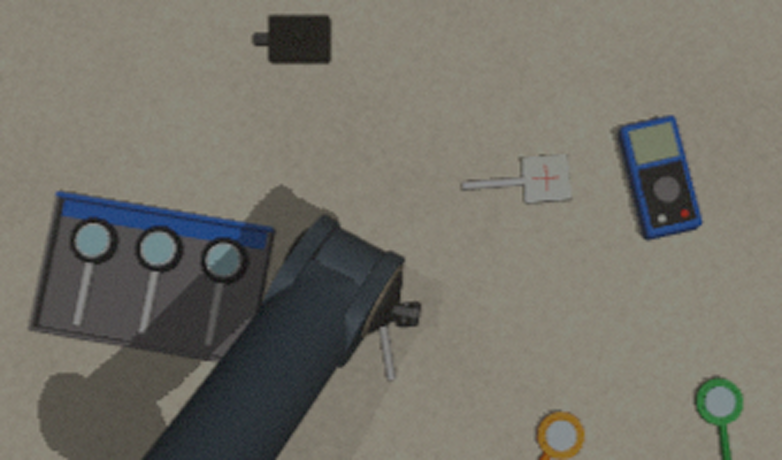

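All three holders lie straight in the tray with lenses at the blue end: (94,241), (158,249) and (224,261). The screen (546,178) and meter (662,178) haven't moved. B's stem (387,355) is where it was, and the arm is well above it. Handing in.

```bash
python3 -c "
from rig import *
print(finish_job())"
```

```text
the job is handed in; nothing more can be done
None
```

Three lens holders lie flat, straight and side by side in the tray with their lenses at the blue end; the fourth holder, the screen and the multimeter were left where they lay, and I handed the job in at about 33 s.

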